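Pump up the microscope's air-cushion platform

ROBOT

A 6-joint arm with a two-finger parallel gripper is mounted at the origin on the work surface. World frame = base frame: x ahead of the robot, y to its left, z up, the work surface at z = 0. Lengths are in m, angles in rad, forces in N, time in s.
With the tool pointing down it reaches from about 0.25 to 0.725 m from the base axis. Payload 4 kg.
Tool frame: the origin (TCP) lies at the very end of the fingers, on their centre line; the grasp point (between the pads) lies 19 mm behind it; z points along the fingers, y is the line along which they close (so a half turn about z gives the same grasp; the last joint's range is limited). The gripper opens to 85 mm and grips with 20 to 120 N. Pads are 22 mm wide; open, the fingers measure 114 mm over their backs; the gripper's body (76 mm by 85 mm) begins 54 mm behind the grasp point. The pads swing forward as they close: fully open they stand 13 mm farther back than shut.
Start: joints at [1.289, 0.241, 0.005, 1.335, 0, 1.571], TCP at [0.139, 0.48, 0.197] pointing down, gripper open.
Joint ranges: [-2.72, 2.72], [-1.05, 1.87], [-1.09, 1.28], [-1.99, 2.15], [-1.42, 1.44], [-3.14, 3.14]. Speed limits (rad/s): [2.79, 2.79, 3.14, 3.14, 3.14, 3.14].

INTERFACE

Orientations are given as a unit quaternion [x, y, z, w].
In Python, from workcell import bot, vision, workorder gives the robot as it stands.
- The arm moves only by the shell command python3 -m creep 'ROWS' [OPENING]. ROWS is JSON, a list of rows, each a list of 2 entries, a list of its own where there are three numbers: the shift along the tool's x, y, z in mm, then the turn, a rotation vector about the tool's x, y, z in rad. In form: [[[dx, dy, dz], [wx, wy, wz]], ...]. A call has 1 to 12 rows; each row shifts and turns the commanded pose from where the row before left it, along the tool's axes as they then stand; what a row does not reach is not made up. A row lasts 1/8 s, in which the tool goes at most 62.5 mm and 10.7 degrees, less where a joint would pass 70% of its speed; a pose out of reach is approached as far as the arm can. A call is refused whole if a number of a shift passes 62.5 or a number of a turn 0.188, either way. A call with a gripper value outside its range is refused whole. OPENING is the finger opening in mm, from 0 to 85.4, set as the call begins (- or left out, the last holds). The fingers move at their own pace and stop on an object; the grip force is fixed at half the most. Time passes only in rows, so rows that do not move let the fingers close. It gives the time, the measured TCP pose, the force, the opening and the grip force at its end, in the units of the state.
- bot.get_obs(): the state, without advancing time (a new reading comes with each control period).
- vision.camera(name): name is "side" or "top"; returns a dict with "image" (384x512x3 uint8, blue, green, red), "z_map" (384x512 float32, m along the optical axis (not along the pixel's ray), 0 where there is no reading), "K" (3x3 intrinsics, pixels), "k1" (the pictures are not rectified: a ray, as slopes to the right and down, at radius r is drawn at 1 + k1 r^2 times it, then the intrinsics apply), "rvec" (rotation vector, rad) and "tvec" (3), from world to camera coordinates, as OpenCV has them. Camera axes: x right, y down, z forward; pixel columns grow to the right and rows downward; lengths in m; the calibration is good to about 2 mm. A picture is of the moment at which its call begins.
- workorder.job_done(): hands the job in; it is judged then, once.
Trained networks look in a picture, given as the dict that the camera call returned (one of the last four; its "shot" number tells which), for a name from the list of things; names that differ only in an ending like _2 or _b are one class to them, and where a whole thing is asked for, a point or a joint stands for the part that bears it (a point fixed in the world has none). Each returns a list of dicts, best first, with "score" (0 to 1); they miss things now and then, are a little off and sometimes report something else, mostly with a low value. They report only what shows in the picture. A call takes as long as a camera call.
- vision.spot_in(picture, query): "position" ([column, row] in pixels, amid what is visible of it).
- vision.place_of(picture, query): "position" ([column, row] in pixels: a listed point, or the origin of a listed thing).
The state is a dict: "clock": time; "joint_pos": joint angles; "joint_vel": joint speeds; "tau": joint torques, N m; "eef_pos": TCP position; "tool_rot": TCP orientation; "ft_force": force on the tool from outside, world axes, zero at the start; "ft_torque": the same for the moment, N m; "grip_width": finger opening in m; "grasp_force": force on a finger pad.
Only numpy, scipy, OpenCV 4.12 (cv2) and the standard library are available. Lean on these libraries where they do the work, as an engineer would, in place of code of your own. Each camera call takes 0.05 s, during which the arm holds its last target. There are 200 camera calls.

TASK

Charge the air cushion of the microscope platform with its built-in hand pump: push the steel guard right aside off the pump's black knob, then press the knob down with a fingertip in full strokes, letting it come all the way up each time, until the indicator pin has come fully out of its turret. Leave the knob up and the guard open, do not touch the pin itself, lift nothing, and leave the bottles, jar and other things around it where they are.

Things in the scene. Friction and masses are not known exactly. Their poses are not given: they have to be found in the camera images.
- station: Fixed grey slab 340 x 560 mm, top at z 50 mm; white microscope (470 mm tall) on its -y half, white pump housing on its +y half (240 x 170 mm, centre (10, 155), top at z 95 mm). Origin: centre of the underside, on the table; x, y along the short and long sides, z up. In this frame, mm: knob axis (-45, 135), guard hinge (-45, 215), indicator (90, 120).
- plunger (a joint): Pump plunger, m: 0 fully up (springs back by itself in about 0.3 s), 0.020 fully down at a hard stop. Moves straight down. Spring 5 N at the top, 10 N at the bottom; with the ratchet's load a stroke needs about 13 N at most before the stop.
- knob_top (a point): Centre of the top of the black plastic knob: 46 mm across, 17 mm high, flat top with rounded rim, on a steel rod above an aluminium collar (34 mm across, top at z 115 mm). The top is at z 154 mm when up, 134 mm when pressed. Moves with the plunger.
- pin_tip (a point): Centre of the top of the indicator pin, moving with it: z 124 mm when in, 154 mm fully out. A full stroke lifts it to the next 6 mm step (130, 136, .. 154; the first stroke 3 to 9 mm), so 3 to 5 full strokes are needed, each right down and then back up almost to the top; it rises in the later two thirds of the downstroke and stays by friction. Once it is fully out, more strokes do nothing and no harm.
- indicator: The indicator pin, a steel rod 10 mm thick standing out of an aluminium turret (32 mm across, top at z 120 mm) at the far end of the housing; fully out, its dark narrow neck, 24 to 30 mm below the tip, is clear of the turret. Not to be touched. Origin: on the pin's axis, 124 mm below its tip.
- guard (a joint): Guard's hinge, rad: 0 covering the knob, 1.6 fully open at its stop; starts at 0 to 0.25. Axis vertical, grows anticlockwise seen from above. At 0 the arm points from the hinge along the station's -y; opening swings its end to the station's +x, away from the robot. It stays where left (friction about 0.7 N at the peg).
- guard_hinge (a point): Point on the guard's vertical hinge axis at the underside of the guard (z 160 mm), on top of a steel post of 9 mm radius.
- guard_peg (a point): Middle of the upright steel peg on the guard's free end (12 mm thick, z 165 to 197 mm, this point z 181), 98 mm from the hinge axis; to be pushed sideways. The guard is a steel strap, z 160 to 165 mm, 22 mm wide, with a cover plate of 31 mm radius centred 80 mm from the hinge, 6 mm above the knob when closed.
- oil_bottle: Bystander: small amber bottle, 28 mm diameter, 62 mm tall, standing on the platform slab. Origin: centre of its underside.
- jar: Bystander: clear specimen jar with white lid, 48 mm diameter, 55 mm tall, standing on the platform slab. Origin: centre of its underside.
- water: Bystander: water bottle with red cap, 64 mm diameter, 200 mm tall, on the table. Origin: centre of its underside.
- counter: Bystander: blue cell counter with a row of keys, 130 x 200 mm, 61 mm tall, on the table. Origin: centre of its underside.
- pipette_a: Bystander: pipette lying on the table, 285 mm long, 28 mm thick with a 34 mm wide collar; origin under the middle, on the table.
- pipette_b: Bystander: a second pipette lying on the table, like the other one.
- slide_box: Bystander: grey slide box 100 x 90 x 35 mm on the table. Origin: centre of its underside.

How it is judged:
On the way, in this order (a step that is already met when the one before it is completed fails the run):
1. the guard is pushed aside, clear of the knob (value of joint guard above 1 rad), for 0.2 s.
2. the knob is pumped until the indicator pin is fully out (z of pin_tip in the frame of station above 0.1515 m), for 0.2 s.
At the end, for the whole second after the job is handed in: The indicator pin is out by more than 27.5 of its 30 mm, the knob is back up to within 3 mm, the guard stands open by more than 1.0 rad, and no bystander is more than 20 mm from where it was (z of pin_tip in the frame of station above 0.1515 m and value of joint plunger below 0.003 m and value of joint guard above 1 rad and distance of each of oil_bottle, jar, water, counter, pipette_a, pipette_b, slide_box from where it was at the start of the episode below 0.02 m); the robot touches nothing.
It fails at once if the indicator pin is touched by the robot (more than 0.5 N) (contact force between any of the fingers, the arm and indicator above 0.5 N).
It fails at once if a bystander is shoved, lifted or carried more than 20 mm (distance of any of oil_bottle, jar, water, counter, pipette_a, pipette_b, slide_box from where it was at the start of the episode above 0.02 m).
It fails at once if a bottle or the jar is tipped over (angle between any of oil_bottle, jar, water's own z axis and vertical above 0.4 rad).
It also fails if it takes over 51 s, if anything falls off the work surface, if the arm or the gripper's body presses on something with over 40 N, if the wrist force passes 120 N, or if a joint passes its speed limit or range.

## Working session

There is one attempt and no reset: what is moved stays moved. The work goes in short steps, Python scripts to look and compute and a shell command to move; the robot and the scene stay as the last step left them, time stands still between calls to the robot, and variables do not carry over. Pictures are saved under pics/ and viewed, at most 10 in all, crops included, and the job is handed in when it is done.

```bash
mkdir -p pics; cat > h.py <<'E'
import numpy as np, cv2
from workcell import bot, vision, workorder
def ray(p,uv):
    K=p["K"];d=np.array([(uv[0]-K[0][2])/K[0][0],(uv[1]-K[1][2])/K[1][1]]);u=d.copy()
    for _ in range(20): u=d/(1+p["k1"]*(u@u))
    R=cv2.Rodrigues(np.array(p["rvec"],float))[0];c=-R.T@np.array(p["tvec"],float).ravel()
    return c,R.T@np.array([u[0],u[1],1.0])
def at_z(p,uv,z):
    c,d=ray(p,uv);return c+d*(z-c[2])/d[2]
def depth(p,uv):
    c,d=ray(p,uv);return c+d*p["z_map"][int(round(uv[1])),int(round(uv[0]))]
E
python3 - <<'E'
from h import *
Z=dict(guard_peg=.181,guard_hinge=.160,knob_top=.154,indicator=0,pin_tip=.124,station=0,oil_bottle=.05,jar=.05,water=0,counter=0,slide_box=0,pipette_a=0)
for n in("top","side"):
    p=vision.camera(n);cv2.imwrite(f"pics/{n}0.png",p["image"])
    for q,z in Z.items():
        for r in vision.place_of(p,q)[:2]: print(n,q,round(r["score"],2),np.round(r["position"]),np.round(at_z(p,r["position"],z),3))
o=bot.get_obs();print(o["clock"],o["eef_pos"],o["tool_rot"])
E
```

```text
top guard_peg 0.74 [234. 166.] [0.534 0.014 0.181]
top guard_hinge 0.77 [202. 170.] [0.527 0.108 0.16 ]
top knob_top 0.62 [230. 174.] [0.515 0.028 0.154]
top station 0.86 [273. 174.] [ 0.532 -0.105  0.   ]
top station 0.67 [230. 164.] [0.569 0.034 0.   ]
top oil_bottle 0.53 [281. 140.] [ 0.632 -0.132  0.05 ]
top jar 0.56 [260. 210.] [ 0.413 -0.057  0.05 ]
top water 0.62 [122. 142.] [0.652 0.393 0.   ]
top counter 0.79 [ 91. 207.] [0.439 0.496 0.   ]
top slide_box 0.8 [418. 158.] [ 0.572 -0.584  0.   ]
top slide_box 0.24 [410. 207.] [ 0.411 -0.549  0.   ]
top pipette_a 0.96 [130. 253.] [0.286 0.367 0.   ]
top pipette_a 0.92 [414. 205.] [ 0.419 -0.561  0.   ]
side guard_peg 0.85 [282. 184.] [0.542 0.004 0.181]
side guard_peg 0.45 [377. 170.] [0.569 0.359 0.181]
side guard_hinge 0.59 [308. 177.] [0.516 0.113 0.16 ]
side station 0.65 [247. 221.] [ 0.536 -0.125  0.   ]
side oil_bottle 0.44 [255. 239.] [ 0.652 -0.127  0.05 ]
side jar 0.55 [258. 187.] [ 0.42  -0.049  0.05 ]
side water 0.96 [382. 217.] [0.656 0.38  0.   ]
side water 0.32 [283. 184.] [0.389 0.067 0.   ]
side counter 0.66 [383. 166.] [0.41  0.515 0.   ]
side slide_box 0.76 [122. 256.] [ 0.56  -0.593  0.   ]
side pipette_a 0.74 [133. 221.] [ 0.415 -0.544  0.   ]
side pipette_a 0.54 [340. 155.] [0.293 0.363 0.   ]
1.3 [0.13904147 0.48025677 0.19659057] [ 1.40462092e-01  9.90086057e-01 -3.64026196e-05 -2.53985337e-06]
```

View pics/top0.png

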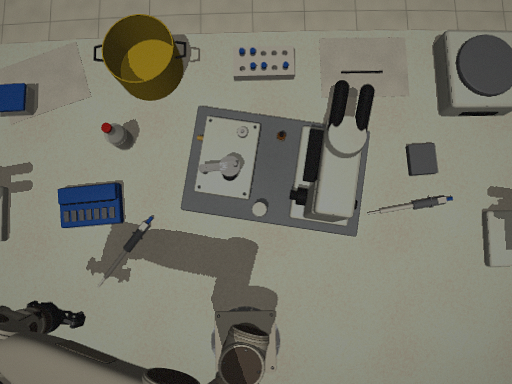

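View pics/side0.png

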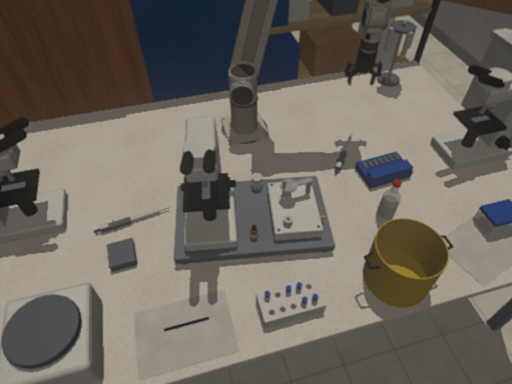

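The top view shows the slab with corners near (200,106), (370,124), (357,235) and (182,209). The guard covers the knob at (230,165), the hinge is at (205,170) and the turret at (243,131). I'll enlarge this area.

```bash
python3 - <<'E'
from h import *
p=vision.camera("top");im=p["image"]
cv2.imwrite("pics/c1.png",cv2.resize(im[100:220,178:278],None,fx=5,fy=5,interpolation=cv2.INTER_CUBIC))
# slab corners
C=[(200,106),(370,124),(357,235),(182,209)]
W=np.array([at_z(p,c,.05)[:2] for c in C]);print(np.round(W,3))
S=np.array([[.17,.28],[.17,-.28],[-.17,-.28],[-.17,.28]])
a=S-S.mean(0);b=W-W.mean(0);th=np.arctan2((a[:,0]*b[:,1]-a[:,1]*b[:,0]).sum(),(a*b).sum())
R=np.array([[np.cos(th),-np.sin(th)],[np.sin(th),np.cos(th)]]);t=W.mean(0)
print("th",th,"t",t,"res",np.round(W-(S@R.T+t),3))
for n,q in dict(knob=(-.045,.135),hinge=(-.045,.215),ind=(.09,.12)).items(): print(n,R@q+t)
print(at_z(p,(243,131),.124))
E
```

```text
[[ 0.751  0.126]
 [ 0.679 -0.418]
 [ 0.326 -0.359]
 [ 0.421  0.186]]
th -0.15788295620910317 t [ 0.54442896 -0.11615702] res [[-0.005 -0.007]
 [ 0.011  0.001]
 [-0.006  0.007]
 [ 0.001 -0.001]]
knob [0.52121441 0.02423915]
hinge [0.53379264 0.10324414]
ind [ 0.65217691 -0.01180004]
[ 0.64840807 -0.01296616  0.124     ]
```

View pics/c1.png

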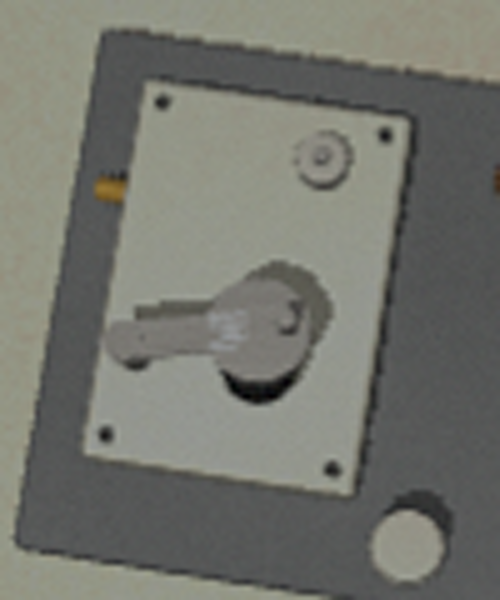

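The crop shows the guard: strap end at crop (128,342), plate centre (262,330), peg (289,315). The turret is at (323,159). The housing corners are (145,82), (412,118), (355,495) and (85,455), sharp enough to fit the station pose.

```bash
python3 - <<'E'
from h import *
p=vision.camera("top")
f=lambda c:(178+(c[0]-2)/5,100+(c[1]-2)/5)
W=np.array([at_z(p,f(c),.095)[:2] for c in[(145,82),(412,118),(355,495),(85,455)]])
S=np.array([[.13,.24],[.13,.07],[-.11,.07],[-.11,.24]])
a=S-S.mean(0);b=W-W.mean(0);th=np.arctan2((a[:,0]*b[:,1]-a[:,1]*b[:,0]).sum(),(a*b).sum())
R=np.array([[np.cos(th),-np.sin(th)],[np.sin(th),np.cos(th)]]);t=W.mean(0)-R@S.mean(0)
print("th",th,"t",t,"res",np.round(W-(S@R.T+t),3))
for n,q in dict(knob=(-.045,.135),hinge=(-.045,.215),ind=(.09,.12)).items(): print(n,R@q+t)
for n,c,z in[("turret",(323,159),.122),("hinge",(128,342),.165),("plate",(262,330),.165),("peg",(289,315),.19)]: print(n,at_z(p,f(c),z))
h=R@(-.045,.215)+t
for g in(0,.1,.2,.3,1.0,1.3,1.5): print(g, h+.098*R@np.array([np.sin(g),-np.cos(g)]))
c,_=ray(p,(256,192));print("cam",c)
from scipy.spatial.transform import Rotation as Ro
print(Ro.from_quat(bot.get_obs()["tool_rot"]).as_matrix().round(3))
E
```

```text
th -0.1687575565062424 t [ 0.53983921 -0.11362067] res [[-0.002 -0.001]
 [-0.001  0.001]
 [ 0.002  0.001]
 [ 0.002 -0.002]]
knob [0.51815276 0.02701964]
hinge [0.53158937 0.10588318]
ind [ 0.64871561 -0.01044156]
turret [ 0.64768804 -0.01044636  0.122     ]
hinge [0.53211141 0.1039256  0.165     ]
plate [0.53716026 0.02556098 0.165     ]
peg [0.54161585 0.00835689 0.19      ]
0 [0.51512952 0.00927535]
0.1 [0.52485644 0.00811474]
0.2 [0.53465063 0.007931  ]
0.3 [0.54441424 0.00872597]
1.0 [0.60398876 0.03983526]
1.3 [0.62027365 0.06418067]
1.5 [0.62679088 0.08263079]
cam [ 0.32805045 -0.06137231  1.53059887]
[[-0.961  0.278 -0.   ]
 [ 0.278  0.961 -0.   ]
 [-0.    -0.    -1.   ]]
```

```bash
python3 -m creep '[[[-20,-14,-8],[0,0,0]],[[-41,-29,-8],[0,0,0]],[[-43,-31,-8],[0,0,0]],[[-43,-31,-8],[0,0,0]],[[-43,-31,-8],[0,0,0]],[[-43,-31,-8],[0,0,0]],[[-43,-31,0],[0,0,0]],[[-43,-31,0],[0,0,0]],[[-43,-31,0],[0,0,0]],[[-43,-31,0],[0,0,0]],[[-43,-31,0],[0,0,0]],[[-43,-31,0],[0,0,0]]]' 0; python3 -m creep '[[[0,0,0],[0,0,-0.18]],[[0,0,0],[0,0,-0.18]],[[0,0,0],[0,0,0]],[[0,0,0],[0,0,0]]]'
```

```text
clock: 2.9
eef_pos: [0.5135, 0.0031, 0.2447]
tool_rot: [0.141, 0.99, 0.0, 0.0]
ft_force: [-0.1, 0.1, 0.5]
grip_width: -0.0003
grasp_force: 0.0
clock: 3.4
eef_pos: [0.5125, 0.0048, 0.2447]
tool_rot: [-0.038, 0.999, -0.0, 0.0]
ft_force: [-0.1, 0.4, 0.8]
grip_width: -0.0001
grasp_force: 0.0
```

```bash
python3 -m creep '[[[0,0,20],[0,0,0]],[[0,0,25],[0,0,0]],[[0,0,18],[0,0,0]],[[0,0,8],[0,0,0]],[[0,0,0],[0,0,0]],[[0,0,0],[0,0,0]]]'; python3 - <<'E'
from h import *
import math
# finger-centre poses behind the peg (17 mm along tangent, as station fit) for guard angle g, expressed as tool-frame row shifts
h=np.array([.5316,.1055]);th=-.169
o=bot.get_obs()["eef_pos"];yaw=.076  # push direction now
pos=np.array(o[:2])
for g in np.arange(.25,1.46,.1):
    a=th+g;tan=np.array([math.cos(a),math.sin(a)]);rad=np.array([math.sin(a),-math.cos(a)])
    q=h+.098*rad-.017*tan
    X=-np.array([math.cos(yaw),math.sin(yaw)]);Y=np.array([-math.sin(yaw),math.cos(yaw)])
    d=q-pos;print(round(g,2),q.round(3),"row",np.round([d@X*1e3,d@Y*1e3],1),"turn",round(-(a-yaw),3));pos=q;yaw=a
E
```

```text
clock: 4.15
eef_pos: [0.5131, 0.0047, 0.1746]
tool_rot: [-0.039, 0.999, -0.0, 0.001]
ft_force: [0.2, -0.7, 0.0]
grip_width: 0.0001
grasp_force: 0.0
0.25 [0.523 0.006] row [-9.6  1. ] turn -0.005
0.35 [0.533 0.006] row [-9.9 -1.2] turn -0.1
0.45 [0.542 0.007] row [-9.9 -1.2] turn -0.1
0.55 [0.552 0.008] row [-9.9 -1.2] turn -0.1
0.65 [0.562 0.011] row [-9.9 -1.2] turn -0.1
0.75 [0.571 0.014] row [-9.9 -1.2] turn -0.1
0.85 [0.58  0.019] row [-9.9 -1.2] turn -0.1
0.95 [0.589 0.024] row [-9.9 -1.2] turn -0.1
1.05 [0.596 0.03 ] row [-9.9 -1.2] turn -0.1
1.15 [0.604 0.037] row [-9.9 -1.2] turn -0.1
1.25 [0.61  0.044] row [-9.9 -1.2] turn -0.1
1.35 [0.616 0.053] row [-9.9 -1.2] turn -0.1
1.45 [0.621 0.061] row [-9.9 -1.2] turn -0.1
```

```bash
python3 -m creep '[[[-9.6,1,0],[0,0,0]],[[-9.9,-1.2,0],[0,0,-0.1]],[[-9.9,-1.2,0],[0,0,-0.1]],[[-9.9,-1.2,0],[0,0,-0.1]],[[-9.9,-1.2,0],[0,0,-0.1]],[[-9.9,-1.2,0],[0,0,-0.1]],[[-9.9,-1.2,0],[0,0,-0.1]]]'; python3 -m creep '[[[-9.9,-1.2,0],[0,0,-0.1]],[[-9.9,-1.2,0],[0,0,-0.1]],[[-9.9,-1.2,0],[0,0,-0.1]],[[-9.9,-1.2,0],[0,0,-0.1]],[[-9.9,-1.2,0],[0,0,-0.1]],[[-9.9,-1.2,0],[0,0,-0.1]],[[0,0,0],[0,0,0]]]'
python3 - <<'E'
from h import *
for n in("side","top"):
    p=vision.camera(n)
    if n=="side": cv2.imwrite("pics/s2.png",cv2.resize(p["image"][140:280,230:350],None,fx=4,fy=4,interpolation=cv2.INTER_CUBIC))
    for r in vision.place_of(p,"guard_peg")[:1]: print(n,r["score"],at_z(p,r["position"],.181))
E
```

```text
clock: 5.03
eef_pos: [0.581, 0.0187, 0.174]
tool_rot: [-0.334, 0.943, -0.0, 0.001]
ft_force: [-0.1, 0.2, 0.1]
grip_width: 0.0003
grasp_force: 0.0
clock: 5.9
eef_pos: [0.6214, 0.0618, 0.1737]
tool_rot: [-0.596, 0.803, -0.0, 0.0]
ft_force: [-0.1, -0.1, 0.1]
grip_width: 0.0
grasp_force: 0.0
side 0.78 [0.53634514 0.00771185 0.181     ]
top 0.68 [0.53790114 0.01266643 0.181     ]
```

View pics/s2.png

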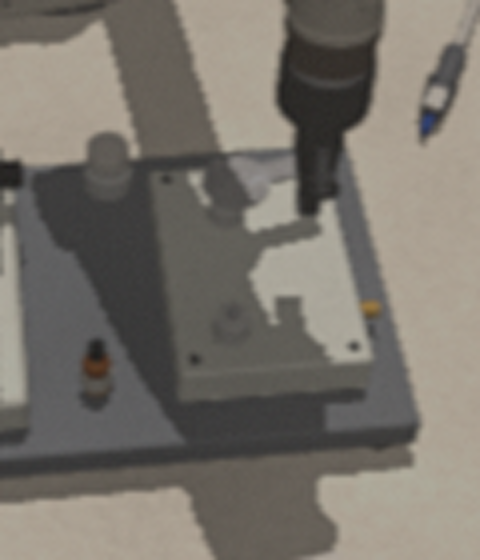

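The side view seems to show the guard still over the knob: a pale strap runs from crop (300,160) to (240,170), and the fingertip is at (310,212). I'll check the geometry by projecting the expected points.

```bash
cat >> h.py <<'E'
def proj(p,X):
    R=cv2.Rodrigues(np.array(p["rvec"],float))[0];c=R@np.array(X,float)+np.array(p["tvec"],float).ravel()
    u=c[:2]/c[2];u=u*(1+p["k1"]*(u@u));K=p["K"];return np.array([K[0][0]*u[0]+K[0][2],K[1][1]*u[1]+K[1][2]])
E
python3 - <<'E'
from h import *
o=bot.get_obs();tcp=o["eef_pos"]
P=dict(tcp=tcp,peg=(.540,.009,.181),pegtop=(.54,.009,.197),hinge=(.5316,.1055,.165),knob=(.518,.027,.154),pegopen=(.6255,.078,.181))
p=vision.camera("side");q=vision.camera("top")
for n,X in P.items(): print(n,"side crop",np.round((proj(p,X)-[230,140])*4+2),"top",np.round((proj(q,X)-[178,100])*5+2))
a=cv2.resize(p["image"][160:220,260:340],None,fx=5,fy=5,interpolation=cv2.INTER_CUBIC)
b=cv2.resize(q["image"][120:180,190:270],None,fx=5,fy=5,interpolation=cv2.INTER_CUBIC)
cv2.imwrite("pics/ab.png",np.hstack([a,b]))
for n,X in P.items(): print(n,"ab",np.round((proj(p,X)-[260,160])*5+2),np.round((proj(q,X)-[190,120])*5+[402,2]))
E
```

```text
tcp side crop [301. 236.] top [198. 188.]
peg side crop [215. 175.] top [289. 320.]
pegtop side crop [216. 163.] top [287. 316.]
hinge side crop [313. 159.] top [125. 343.]
knob side crop [225. 174.] top [261. 365.]
pegopen side crop [323. 231.] top [168. 178.]
tcp ab [226. 195.] [538.  88.]
peg ab [118. 119.] [629. 220.]
pegtop ab [119. 103.] [627. 216.]
hinge ab [241.  99.] [465. 243.]
knob ab [131. 117.] [601. 265.]
pegopen ab [253. 188.] [508.  78.]
```

View pics/ab.png

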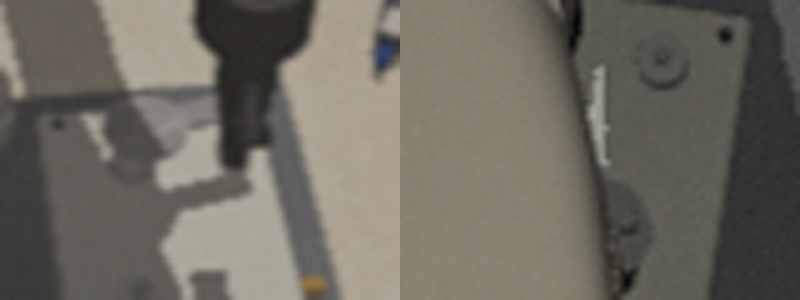

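The guard hasn't moved. The visible fingertip sits about 27 crop pixels above where the TCP projects, so the finger probably passed over the peg. I'll measure the tip height from depth.

```bash
python3 - <<'E'
from h import *
o=bot.get_obs();print(o["eef_pos"],o["grip_width"],o["ft_force"])
for n in("side","top"):
    p=vision.camera(n);t=o["eef_pos"];c=proj(p,t).round().astype(int);print(n,c)
    L=[]
    for v in range(c[1]-60,c[1]+15):
        for u in range(c[0]-30,c[0]+30):
            if 0<=v<384 and p["z_map"][v,u]>0:
                X=depth(p,(u,v))
                if np.hypot(*(X[:2]-t[:2]))<.03 and X[2]>.11: L.append(X)
    L=np.array(L)
    if len(L):
        L=L[L[:,2].argsort()];print(len(L),L[:14].round(3))
# check of side camera against fixed things
p=vision.camera("side")
print("knob depth pts", [depth(p,(u,v)).round(3) for u,v in((286,186),(292,182),(302,178))])
E
```

```text
[0.62039959 0.06083938 0.17373985] -2.8374683832780864e-05 [ 0.61747482 -0.16230366 -0.2025627 ]
side [305 198]
102 [[0.621 0.055 0.205]
 [0.634 0.067 0.215]
 [0.631 0.057 0.216]
 [0.626 0.052 0.217]
 [0.634 0.063 0.217]
 [0.628 0.072 0.218]
 [0.632 0.07  0.218]
 [0.634 0.059 0.218]
 [0.631 0.06  0.219]
 [0.633 0.052 0.219]
 [0.632 0.063 0.22 ]
 [0.625 0.051 0.221]
 [0.632 0.056 0.222]
 [0.628 0.054 0.223]]
top [217 137]
489 [[0.613 0.033 0.644]
 [0.631 0.035 0.645]
 [0.599 0.047 0.645]
 [0.597 0.045 0.645]
 [0.595 0.061 0.645]
 [0.611 0.033 0.645]
 [0.597 0.051 0.645]
 [0.599 0.062 0.646]
 [0.599 0.041 0.646]
 [0.597 0.053 0.646]
 [0.594 0.074 0.646]
 [0.599 0.053 0.646]
 [0.599 0.045 0.646]
 [0.596 0.07  0.646]]
knob depth pts [array([0.542, 0.019, 0.166]), array([0.53 , 0.046, 0.167]), array([0.423, 0.133, 0.051])]
```

```bash
python3 -m creep '[[[0,0,-15],[0,0,0]],[[28,29,0],[0,0,0]],[[28,29,0],[0,0,0]],[[27,29,0],[0,0,0]],[[0,0,0],[0,0,0.17]],[[0,0,0],[0,0,0.17]],[[0,0,0],[0,0,0.17]],[[0,0,0],[0,0,0.17]],[[0,0,0],[0,0,0.17]],[[0,0,0],[0,0,0.17]],[[0,0,0],[0,0,0.18]],[[0,0,0],[0,0,0]]]'; python3 -m creep '[[[0,0,10],[0,0,0]],[[0,0,5],[0,0,0]],[[0,0,10],[0,0,0]],[[0,0,5],[0,0,0]],[[0,0,0],[0,0,0]],[[0,0,0],[0,0,0]]]'
cat > tip.py <<'E'
from h import *
o=bot.get_obs();t=o["eef_pos"];p=vision.camera("side");c=proj(p,t).round().astype(int)
L=np.array([X for v in range(c[1]-45,c[1]+10) for u in range(c[0]-25,c[0]+25) if p["z_map"][v,u]>0 for X in[depth(p,(u,v))] if np.hypot(*(X[:2]-t[:2]))<.035 and X[2]>.17])
L=L[L[:,2].argsort()];print(t,o["ft_force"],len(L));print(L[:16].round(3))
cv2.imwrite("pics/tip.png",cv2.resize(p["image"][130:230,240:360],None,fx=5,fy=5,interpolation=cv2.INTER_CUBIC));print("tcp in crop",(proj(p,t)-[240,130])*5)
E
python3 tip.py
```

```text
clock: 7.85
eef_pos: [0.5137, 0.0068, 0.1898]
tool_rot: [-0.04, 0.999, -0.0, 0.001]
ft_force: [0.0, 0.6, -0.3]
grip_width: -0.0
grasp_force: 0.0
clock: 8.6
eef_pos: [0.5134, 0.0068, 0.1588]
tool_rot: [-0.039, 0.999, 0.0, 0.0]
ft_force: [0.4, -0.0, -0.4]
grip_width: 0.0002
grasp_force: 0.0
[0.51337572 0.00680096 0.158754  ] [ 0.43702172 -0.01343179 -0.43680629] 430
[[0.545 0.011 0.171]
 [0.546 0.014 0.172]
 [0.542 0.008 0.175]
 [0.544 0.01  0.177]
 [0.547 0.013 0.178]
 [0.544 0.01  0.182]
 [0.546 0.013 0.183]
 [0.544 0.006 0.183]
 [0.543 0.018 0.183]
 [0.54  0.008 0.184]
 [0.543 0.01  0.186]
 [0.541 0.018 0.187]
 [0.546 0.013 0.188]
 [0.541 0.007 0.19 ]
 [0.54  0.007 0.194]
 [0.546 0.009 0.195]]
tcp in crop [200.44619486 261.76580661]
```

View pics/tip.png

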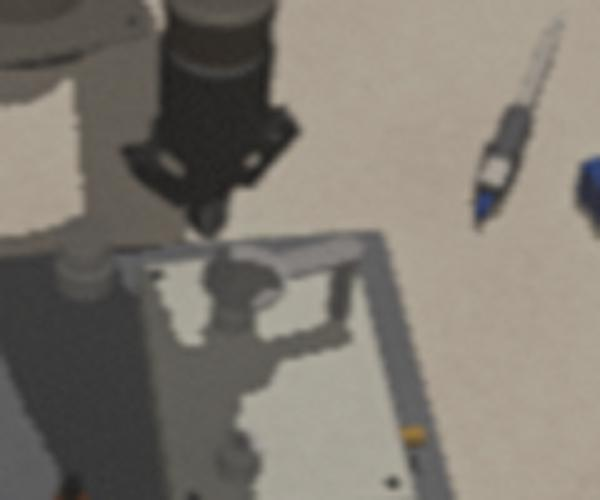

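The closed fingertip is at crop (207,237), behind the peg and still above the plate. The true tip is about 27 mm above the reported TCP, so I'll go lower.

```bash
python3 -m creep '[[[0,0,5],[0,0,0]],[[0,0,4],[0,0,0]],[[0,0,3],[0,0,0]],[[0,0,0],[0,0,0]],[[0,0,0],[0,0,0]]]'; python3 -m creep '[[[-5,0,0],[0,0,0]],[[-5,1,0],[0,0,0]],[[-9.9,-1.2,0],[0,0,-0.1]],[[-9.9,-1.2,0],[0,0,-0.1]],[[-9.9,-1.2,0],[0,0,-0.1]],[[0,0,0],[0,0,0]]]'; python3 - <<'E'
from h import *
for n in("side","top"):
    p=vision.camera(n)
    for r in vision.place_of(p,"guard_peg")[:1]: print(n,r["score"],at_z(p,r["position"],.181))
E
```

```text
clock: 9.28
eef_pos: [0.5133, 0.0068, 0.1467]
tool_rot: [-0.039, 0.999, -0.0, 0.0]
ft_force: [-0.4, 0.3, 0.1]
grip_width: -0.0002
grasp_force: 0.0
clock: 10.02
eef_pos: [0.5537, 0.0104, 0.1464]
tool_rot: [-0.187, 0.982, -0.0, 0.0]
ft_force: [-0.8, 0.9, 0.5]
grip_width: -0.0001
grasp_force: 0.0
side 0.62 [0.56945875 0.01444534 0.181     ]
top 0.7 [0.52351216 0.10956981 0.181     ]
```

The peg is moving with the finger now, so I'll keep pushing.

```bash
python3 -m creep '[[[-9.9,-1.2,0],[0,0,-0.1]],[[-9.9,-1.2,0],[0,0,-0.1]],[[-9.9,-1.2,0],[0,0,-0.1]],[[-9.9,-1.2,0],[0,0,-0.1]],[[-9.9,-1.2,0],[0,0,-0.1]],[[-9.9,-1.2,0],[0,0,-0.1]],[[-9.9,-1.2,0],[0,0,-0.1]],[[-9.9,-1.2,0],[0,0,-0.1]],[[-9.9,-1.2,0],[0,0,-0.1]],[[0,0,0],[0,0,0]],[[0,0,0],[0,0,0]]]'; python3 - <<'E'
from h import *
p=vision.camera("side")
for r in vision.place_of(p,"guard_peg")[:1]: print(r["score"],at_z(p,r["position"],.181))
o=bot.get_obs();print(o["eef_pos"],o["joint_pos"])
E
```

```text
clock: 11.6
eef_pos: [0.6212, 0.0631, 0.1466]
tool_rot: [-0.596, 0.803, 0.0, -0.0]
ft_force: [-0.2, 0.6, -0.4]
grip_width: 0.0003
grasp_force: 0.0
0.55 [0.64017688 0.07253553 0.181     ]
[0.62127066 0.06303458 0.14668001] [ 1.01124582e-01  5.13227191e-01  2.76106908e-01  1.33384204e+00
 -1.82237853e-05 -1.17576167e+00]
```

```bash
python3 -m creep '[[[8,0,0],[0,0,0]],[[7,0,-5],[0,0,0]],[[0,0,-25],[0,0,0]],[[0,0,-25],[0,0,0]],[[16,30,0],[0,0,0]],[[17,29,0],[0,0,0]],[[16,30,0],[0,0,0]],[[0,0,15],[0,0,0]],[[0,0,20],[0,0,0]],[[0,0,10],[0,0,0]],[[0,0,0],[0,0,0]],[[0,0,0],[0,0,0]]]'; python3 tip.py; python3 - <<'E'
from h import *
p=vision.camera("side")
for q,z in(("guard_peg",.181),("knob_top",.154),("pin_tip",.124)):
  for r in vision.place_of(p,q)[:1]: print(q,r["score"],r["position"],at_z(p,r["position"],z))
E
```

```text
clock: 13.2
eef_pos: [0.5186, 0.0277, 0.157]
tool_rot: [-0.596, 0.803, -0.0, 0.0]
ft_force: [0.3, -0.3, 0.4]
grip_width: 0.0003
grasp_force: 0.0
[0.51858867 0.02773443 0.15698399] [ 0.26613411 -0.30617977  0.44005587] 204
[[0.53  0.037 0.195]
 [0.526 0.019 0.196]
 [0.528 0.022 0.197]
 [0.53  0.029 0.198]
 [0.529 0.025 0.198]
 [0.529 0.036 0.2  ]
 [0.533 0.031 0.2  ]
 [0.525 0.019 0.201]
 [0.53  0.029 0.203]
 [0.523 0.02  0.203]
 [0.53  0.021 0.206]
 [0.532 0.024 0.206]
 [0.53  0.036 0.206]
 [0.522 0.02  0.208]
 [0.528 0.036 0.209]
 [0.537 0.03  0.21 ]]
tcp in crop [230.13345831 262.74473871]
guard_peg 0.61 [310.1, 198.0] [0.62878333 0.07613077 0.181     ]
knob_top 0.49 [287.4, 184.2] [0.52504895 0.0309738  0.154     ]
```

View pics/tip.png

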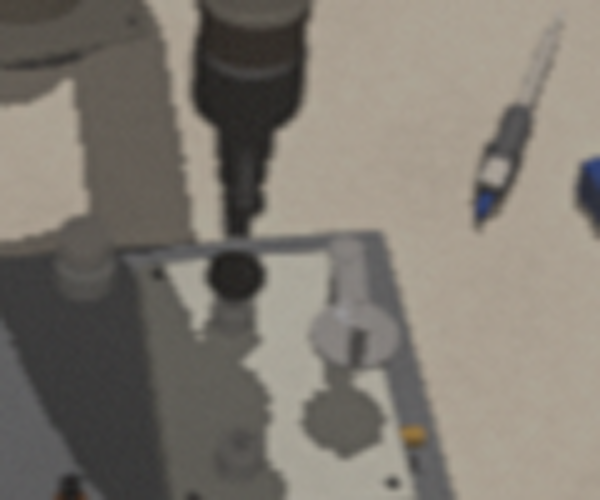

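The guard is open with its plate at crop (355,335). The bare black knob is at (236,277), with the fingertip directly above it. I'll descend to find contact.

```bash
python3 -m creep '[[[0,0,12],[0,0,0]],[[0,0,10],[0,0,0]],[[0,0,4],[0,0,0]],[[0,0,0],[0,0,0]]]'; python3 -m creep '[[[0,0,4],[0,0,0]],[[0,0,4],[0,0,0]],[[0,0,0],[0,0,0]]]';  python3 -m creep '[[[0,0,4],[0,0,0]],[[0,0,0],[0,0,0]]]'
```

```text
clock: 13.95
eef_pos: [0.5174, 0.0277, 0.1299]
tool_rot: [-0.596, 0.803, 0.0, -0.001]
ft_force: [-1.1, 0.2, 1.2]
grip_width: -0.0002
grasp_force: 0.0
clock: 14.32
eef_pos: [0.5176, 0.0277, 0.1223]
tool_rot: [-0.596, 0.803, 0.0, -0.0]
ft_force: [0.5, 0.2, 0.2]
grip_width: -0.0001
grasp_force: 0.0
clock: 14.58
eef_pos: [0.5184, 0.0278, 0.1192]
tool_rot: [-0.596, 0.803, -0.0, 0.001]
ft_force: [-1.6, -0.3, 5.6]
grip_width: -0.0002
grasp_force: 2.5
```

Contact at TCP z of about 0.120 (5.6 N), so the stop should be near 0.100. Now a first stroke.

```bash
python3 -m creep '[[[0,0,7],[0,0,0]],[[0,0,7],[0,0,0]],[[0,0,3],[0,0,0]],[[0,0,0],[0,0,0]]]';  python3 -m creep '[[[0,0,2],[0,0,0]],[[0,0,1],[0,0,0]],[[0,0,0],[0,0,0]]]'
```

```text
clock: 15.08
eef_pos: [0.5185, 0.0278, 0.1033]
tool_rot: [-0.596, 0.803, -0.001, 0.001]
ft_force: [-2.7, -0.6, 10.1]
grip_width: -0.0001
grasp_force: 4.7
clock: 15.45
eef_pos: [0.5185, 0.0278, 0.1006]
tool_rot: [-0.596, 0.803, -0.001, 0.001]
ft_force: [-4.0, -0.4, 11.0]
grip_width: -0.0004
grasp_force: 5.5
```

```bash
python3 -m creep '[[[0,0,1.5],[0,0,0]],[[0,0,1],[0,0,0]],[[0,0,0],[0,0,0]]]'
```

```text
clock: 15.82
eef_pos: [0.5186, 0.0278, 0.0991]
tool_rot: [-0.596, 0.803, -0.001, 0.001]
ft_force: [-4.3, -0.5, 15.4]
grip_width: -0.0001
grasp_force: 8.0
```

```bash
python3 -m creep '[[[0,0,1.5],[0,0,0]],[[0,0,0],[0,0,0]]]'; python3 -m creep '[[[0,0,-10],[0,0,0]],[[0,0,-14],[0,0,0]],[[0,0,-3],[0,0,0]],[[0,0,0],[0,0,0]],[[0,0,0],[0,0,0]]]'; python3 - <<'E'
from h import *
p=vision.camera("side")
for r in vision.place_of(p,"pin_tip")[:1]: print(r["score"],r["position"],proj(p,(.6485,-.0105,.124)),proj(p,(.6485,-.0105,.130)),proj(p,(.6485,-.0105,.154)))
E
```

```text
clock: 16.08
eef_pos: [0.5187, 0.0278, 0.099]
tool_rot: [-0.596, 0.803, -0.001, 0.002]
ft_force: [-8.1, -0.4, 25.2]
grip_width: -0.0001
grasp_force: 11.9
clock: 16.7
eef_pos: [0.5171, 0.0277, 0.1206]
tool_rot: [-0.596, 0.803, 0.001, -0.001]
ft_force: [0.0, 0.3, 0.0]
grip_width: 0.0002
grasp_force: 0.0
```

The hard stop was reached (25 N at z 0.099), then released. Now the remaining full strokes.

```bash
S() { :; }
python3 -m creep '[[[0,0,9],[0,0,0]],[[0,0,9],[0,0,0]],[[0,0,9],[0,0,0]],[[0,0,0],[0,0,0]],[[0,0,0],[0,0,0]]]' | grep -E "clock|eef|ft_"; python3 -m creep '[[[0,0,-13],[0,0,0]],[[0,0,-14],[0,0,0]],[[0,0,0],[0,0,0]],[[0,0,0],[0,0,0]]]'| grep -E "eef|ft_"
python3 -m creep '[[[0,0,9],[0,0,0]],[[0,0,9],[0,0,0]],[[0,0,9],[0,0,0]],[[0,0,0],[0,0,0]],[[0,0,0],[0,0,0]]]' | grep -E "clock|eef|ft_"; python3 -m creep '[[[0,0,-13],[0,0,0]],[[0,0,-14],[0,0,0]],[[0,0,0],[0,0,0]],[[0,0,0],[0,0,0]]]'| grep -E "eef|ft_"
```

```text
clock: 17.42
eef_pos: [0.5184, 0.0277, 0.0989]
ft_force: [-9.8, -0.6, 27.3]
eef_pos: [0.5173, 0.0277, 0.1205]
ft_force: [0.4, 0.2, -1.0]
clock: 18.55
eef_pos: [0.5181, 0.0277, 0.0989]
ft_force: [-11.3, -1.2, 31.9]
eef_pos: [0.517, 0.0277, 0.1201]
ft_force: [-0.2, 0.7, -0.2]
```

```bash
python3 -m creep '[[[0,0,9],[0,0,0]],[[0,0,9],[0,0,0]],[[0,0,9],[0,0,0]],[[0,0,0],[0,0,0]],[[0,0,0],[0,0,0]]]' | grep -E "clock|eef|ft_"; python3 -m creep '[[[0,0,-13],[0,0,0]],[[0,0,-15],[0,0,0]],[[0,0,0],[0,0,0]],[[0,0,0],[0,0,0]]]'| grep -E "eef|ft_"
python3 -m creep '[[[0,0,9],[0,0,0]],[[0,0,9],[0,0,0]],[[0,0,9],[0,0,0]],[[0,0,0],[0,0,0]],[[0,0,0],[0,0,0]]]' | grep -E "clock|eef|ft_"; python3 -m creep '[[[0,0,-13],[0,0,0]],[[0,0,-15],[0,0,0]],[[0,0,0],[0,0,0]],[[0,0,0],[0,0,0]]]'| grep -E "eef|ft_"
python3 -m creep '[[[0,0,10],[0,0,0]],[[0,0,9],[0,0,0]],[[0,0,9],[0,0,0]],[[0,0,0],[0,0,0]],[[0,0,0],[0,0,0]]]' | grep -E "clock|eef|ft_"; python3 -m creep '[[[0,0,-15],[0,0,0]],[[0,0,-25],[0,0,0]],[[0,0,-35],[0,0,0]],[[0,0,-25],[0,0,0]],[[0,0,0],[0,0,0]],[[0,0,0],[0,0,0]]]'| grep -E "eef|ft_"
python3 - <<'E'
from h import *
p=vision.camera("side");cv2.imwrite("pics/f.png",cv2.resize(p["image"][150:250,240:360],None,fx=5,fy=5,interpolation=cv2.INTER_CUBIC))
for q in("pin_tip","guard_peg","knob_top"):
  for r in vision.place_of(p,q)[:1]: print(q,r["score"],r["position"])
for z in(.124,.148,.154): print(z,proj(p,(.6485,-.0105,z)),(proj(p,(.6485,-.0105,z))-[240,150])*5+2)
for v in range(202,222):
    print(v,[tuple(depth(p,(u,v)).round(3)) for u in range(286,291)] if v%2==0 else "")
E
```

```text
clock: 19.68
eef_pos: [0.5178, 0.0277, 0.0989]
ft_force: [-11.4, -1.3, 31.4]
eef_pos: [0.517, 0.0277, 0.1211]
ft_force: [-1.1, -0.0, -0.9]
clock: 20.8
eef_pos: [0.518, 0.0277, 0.0989]
ft_force: [-8.8, -0.3, 27.2]
eef_pos: [0.517, 0.0277, 0.1221]
ft_force: [0.1, 0.2, -0.0]
clock: 21.92
eef_pos: [0.5182, 0.0277, 0.0989]
ft_force: [-8.2, -0.3, 26.0]
eef_pos: [0.517, 0.0277, 0.1937]
ft_force: [0.5, -0.4, -1.0]
pin_tip 0.53 [290.3, 214.4]
guard_peg 0.81 [309.3, 197.5]
knob_top 0.56 [284.8, 185.4]
0.124 [286.90464295 218.05766534] [236.52321473 342.28832669]
0.148 [287.29749549 213.79941452] [238.48747743 320.99707259]
0.154 [287.3973907  212.71669174] [238.98695348 315.58345871]
202 [(np.float64(0.563), np.float64(0.016), np.float64(0.102)), (np.float64(0.561), np.float64(0.021), np.float64(0.098)), (np.float64(0.56), np.float64(0.025), np.float64(0.096)), (np.float64(0.559), np.float64(0.029), np.float64(0.093)), (np.float64(0.563), np.float64(0.031), np.float64(0.098))]
203 
204 [(np.float64(0.57), np.float64(0.014), np.float64(0.099)), (np.float64(0.568), np.float64(0.019), np.float64(
[... 1934 characters left out ...]
.006), np.float64(0.142)), (np.float64(0.639), np.float64(0.005), np.float64(0.118))]
217 
218 [(np.float64(0.644), np.float64(-0.012), np.float64(0.119)), (np.float64(0.646), np.float64(-0.009), np.float64(0.121)), (np.float64(0.65), np.float64(-0.007), np.float64(0.125)), (np.float64(0.654), np.float64(-0.005), np.float64(0.13)), (np.float64(0.65), np.float64(0.0), np.float64(0.122))]
219 
220 [(np.float64(0.653), np.float64(-0.015), np.float64(0.12)), (np.float64(0.655), np.float64(-0.012), np.float64(0.122)), (np.float64(0.655), np.float64(-0.008), np.float64(0.12)), (np.float64(0.659), np.float64(-0.006), np.float64(0.124)), (np.float64(0.657), np.float64(-0.002), np.float64(0.12))]
221
```

View pics/f.png

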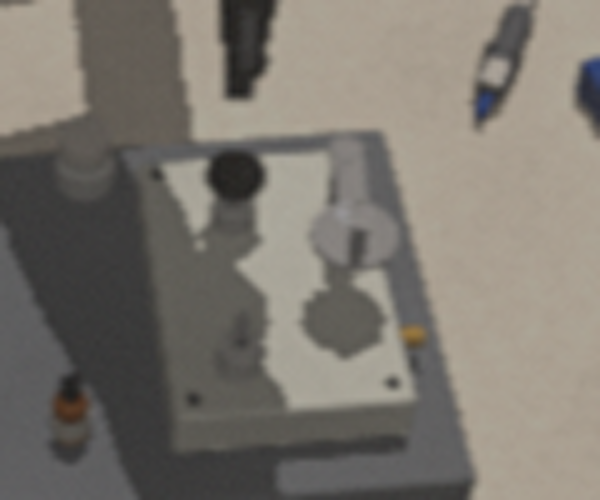

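The pin stands at crop (242,320) with its tip at about z 0.154. The knob at (236,175) is up and clear, and the guard at (355,235) is open. The robot touches nothing, so I'm handing in.

```bash
python3 -c "
from h import *
print(workorder.job_done())"
```

```text
the job is handed in; nothing more can be done
None
```

I handed the job in after six full strokes: the indicator pin is fully out (tip at about z 154 mm by camera depth), the knob is back up, the guard is open about 1.4 rad and the robot is clear; bystander positions were not re-measured at the end, and no verdict came back.

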